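# Release a charged battery pack and trap it as it springs out

## Task

On the shop counter, press the orange release key of the battery charging dock with one fingertip, and have the other finger of the same hand in front of the blue-and-white battery pack so that it traps the pack as it springs out, before the pack's front runs past the front edge of the dock. Do not lift the pack, and leave the jar, the bottle and the card terminal where they are. Finish while holding: the key still kept down by the one finger and the popped-out pack still stopped, straight and at rest, against the other.

Things in the scene. Friction and masses are not known exactly. Their poses are not given: they have to be found in the camera images.
- dock: Grey and black battery charging dock fixed to the counter, 210 by 116 mm. Dock frame: origin on the counter under the bay, z up, +x to the rear; the pack comes out towards -x. In mm: floor 12 high from x = -100 (front edge); bay walls 36 high from x = -25 to 72, inner faces y = +-33.5; rear housing 52 high, x = 72 to 110, y = -43 to 72
- tray_edge (a point): Middle of the dock's front edge, at x = -100, y = 0, z = 12 mm in the dock frame. The open landing tray lies behind it, x = -100 to -25, between a rib on the right (y = -42 to -35, 22 mm high) and a shoulder on the left (y = 34 to 72, 22 mm high) that carries the key. Axes as the dock's
- ejector (a joint): Travel of the white spring plunger behind the pack, m: 0 in, 0.05 fully out. It pushes the pack towards the dock's -x with about 4.4 N at 0, falling to 2.4 N at 0.05. The key's catch holds the pack in; once let go, the pack shoots over the front edge within about half a second unless stopped, and keeps pressing on what stops it
- release_key (a joint): How far the orange release key is pressed straight down, m: 0 up, 0.009 fully down. It needs about 2 N to start and 5 to 8 N to go down; the pack is let go at about 0.005, and beyond 0.006 counts as down. It springs back up when let go
- key_top (a point): Centre of the top face of the orange release key, a pad 44 (dock x) by 26 (dock y) mm on the dock's left front shoulder, at x = -64, y = 52, z = 34 mm in the dock frame when up; fully down it is at z = 25, 3 mm above the shoulder. Axes as the dock's
- pack: Battery pack, white with a blue band, 96 (x) by 64 (y) by 36 mm high, 0.21 to 0.35 kg, slippery, loose in the bay. Origin at the centre of its underside, axes as the dock's. At home it is at x = 18, y = 0, z = 12 mm in the dock frame: front face at x = -30, top at z = 48. After 70 mm of travel its front face is over the dock's front edge
- pack_front (a point): Centre of the pack's front face (towards the dock's -x), 18 mm above the pack's underside
- jar: Loose honey jar with yellow lid, 64 across, 88 high, origin under its centre; to be left alone
- bottle: Loose green bottle, 54 across, 135 high, origin under its centre; to be left alone
- terminal: Loose black card terminal lying flat, 165 (x) by 76 (y) by 43 high, origin under its centre; to be left alone
Things that resemble listed ones, but are neither listed nor needed, are in the scene too. What is shaped like the pack but brown or red is not meant. Several things have the shape of the dock; the one meant has the colours described above.

How it is judged:
By the outcome, as a careful person would: the job done as asked, in the order asked, and still so for the second after the job is handed in, while the arm keeps its last pose, push and grip.
It also fails if it takes over 29 s, if anything falls off the work surface, if the arm or the gripper's body presses on something with over 40 N, if the wrist force passes 120 N, or if a joint passes its speed limit or range.

## Robot

A 7-joint arm with a two-finger parallel gripper is mounted at the origin on the work surface. World frame = base frame: x ahead of the robot, y to its left, z up, the work surface at z = 0. Lengths are in m, angles in rad, forces in N, time in s.
With the tool pointing down it reaches from about 0.35 to 0.9 m from the base axis. Payload 8.1 kg.
Tool frame: the origin (TCP) lies between the finger pads; the fingertips stand 8 mm ahead of it and the grasp point (between the pads) lies 11 mm behind it; y points along the fingers, x is the direction in which the jaws open and shut, and the axes are right-handed (so a half turn about y gives the same grasp; the last joint's range is limited). The gripper opens to 92 mm and grips with 3 to 60 N. Pads are 19 mm wide; open, the fingers measure 130 mm over their backs; the gripper's body (75 mm by 190 mm) begins 47 mm behind the grasp point.
Start: joints at [-1.218, 0.434, 0.025, 1.573, -0.012, 1.134, -0.075], TCP at [0.275, 0.561, 0.209] pointing down, gripper open.
Joint ranges: [-2.62, 2.62], [-0.44, 2.09], [-1.27, 1.32], [0.08, 2.57], [-1.32, 4.46], [0.12, 2], [-2.74, 2.74]. Speed limits (rad/s): [2.22, 2.22, 3.01, 3.01, 3.14, 3.14, 3.14].

## Interface

Orientations are given as a unit quaternion [x, y, z, w].
In Python, from workcell import r gives the robot as it stands. The module is installed in compiled form; this text tells all that it offers.
- The arm moves only by the tool apply_moves, never from a script. Its argument "rows" is a list of rows, each an object with "grip": the finger opening in cm, from 0 to 9.18; "dp": the shift along the tool's x, y, z in cm, a list of three; "twist": the turn about the tool's y in rad. In form: [{"grip": grip, "dp": [x, y, z], "twist": twist}, ...]. A call has 1 to 5 rows; each row is the pose to reach, as a shift and turn from the pose measured when the call began, along the tool's axes at that moment; what a row does not reach only later rows make up. A row lasts 1/12 s, in which the tool goes at most 41.7 mm and 7.16 degrees, less where a joint would pass 70% of its speed; a pose out of reach is approached as far as the arm can. A call with a gripper value outside its range is refused whole. The fingers move at their own pace and stop on an object; "grip_force" is the grip in N (left out, the last holds). Time passes only in rows, so rows that repeat a pose let the fingers close. It gives the time, the measured TCP pose, the force and the opening at its end, in the units of the state.
- r.read_state(): the state, without advancing time (a new reading comes with each control period).
- r.snapshot(name): name is "scene" or "top" or "wrist"; returns a dict with "img" (400x640x3 uint8, red, green, blue), "depth" (400x640 float32, m along the optical axis (not along the pixel's ray), 0 where there is no reading), "camera_matrix" (3x3 intrinsics, pixels), "R" (3x3) and "t" (3): a world point X has camera coordinates R X + t. Camera axes: x right, y down, z forward; pixel columns grow to the right and rows downward; lengths in m; the calibration is good to about 2 mm. A picture is of the moment at which its call begins.
- r.finish_job(): hands the job in, once; it reports no verdict.
The state is a dict: "time": time; "qpos": joint angles; "joint_velocities": joint speeds; "effort": joint torques, N m; "position": TCP position; "eef_rot": TCP orientation; "force": force on the tool from outside, world axes, zero at the start; "wrist_torque": the same for the moment, N m; "finger_gap": finger opening in m.
Only numpy, scipy, OpenCV 4.12 (cv2) and the standard library are available. Lean on these libraries where they do the work, as an engineer would, in place of code of your own. Each camera call takes 0.05 s, during which the arm holds its last target.

## Working session

There is one attempt and no reset: what is moved stays moved. The work goes in short steps, Python scripts to look and compute and a tool call to move; the robot and the scene stay as the last step left them, time stands still between calls to the robot, and variables do not carry over. Pictures are saved under pics/ and viewed, and the job is handed in when it is done.

Besides the shell and the picture viewer there is one more tool, called after ">>>" by a JSON object that holds its "api" and its "payload". apply_moves: Moves the arm, as the interface text tells. Its arguments: {"type":"object","properties":{"rows":{"type":"array","items":{"type":"object","properties":{"grip":{"type":"number"},"dp":{"type":"array","items":{"type":"number"}},"twist":{"type":"number"}}}},"grip_force":{"type":"number"}},"required":["rows"]}

```bash
mkdir -p pics; python3 - <<'E'
from workcell import r
import cv2,numpy as np
s=r.read_state()
for k,v in s.items(): print(k,np.round(v,4))
for n in ["scene","top","wrist"]:
    d=r.snapshot(n); cv2.imwrite(f"pics/{n}0.png",d["img"][:,:,::-1]); np.savez(f"pics/{n}0.npz",**d)
    print(n,d["camera_matrix"].tolist(),np.round(d["R"],3).tolist(),d["t"])
E
```

```text
time 0.0
qpos [-1.2176  0.4352  0.025   1.5741 -0.0116  1.134  -0.0751]
joint_velocities [ 0.0007  0.0001 -0.0005  0.0017  0.0002  0.0026  0.    ]
effort [-6.00000e-04 -6.67868e+01  9.84600e-01 -3.14444e+01 -6.06000e-02
  4.31000e-02  1.00000e-04]
position [0.275  0.5607 0.2081]
eef_rot [ 0.6004  0.3736 -0.3745 -0.5997]
force [ 0.6276  0.0945 -1.0495]
wrist_torque [0.0195 0.0003 0.0159]
finger_gap 0.0915
scene [[392.56903296344177, 0.0, 326.03629371099106], [0.0, 392.56903296344177, 204.06170128659332], [0.0, 0.0, 1.0]] [[0.038, 0.999, -0.022], [0.638, -0.042, -0.769], [-0.769, 0.015, -0.639]] [ 0.00947415 -0.33732093  1.32883265]
top [[368.1057829210806, 0.0, 314.60885791185524], [0.0, 368.1057829210806, 203.3070763039111], [0.0, 0.0, 1.0]] [[0.01, -1.0, 0.014], [-0.989, -0.012, -0.145], [0.145, -0.013, -0.989]] [-0.05684872  0.58646884  0.86528543]
wrist [[302.7902017899204, 0.0, 323.8449670789775], [0.0, 302.7902017899204, 198.77621869605215], [0.0, 0.0, 1.0]] [[0.44, 0.898, -0.002], [0.868, -0.425, 0.258], [0.231, -0.116, -0.966]] [-0.62280501 -0.03260287  0.39051282]
```

View pics/scene0.png

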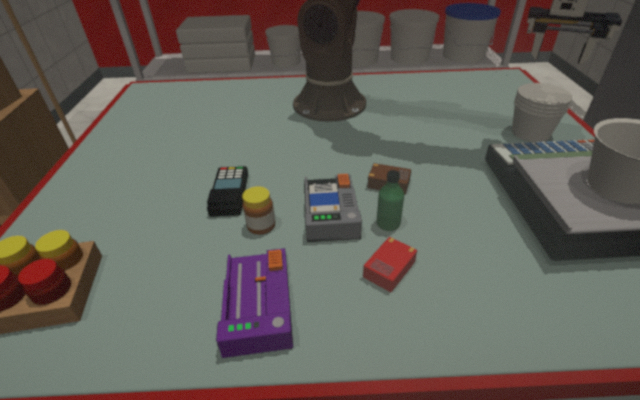

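View pics/top0.png

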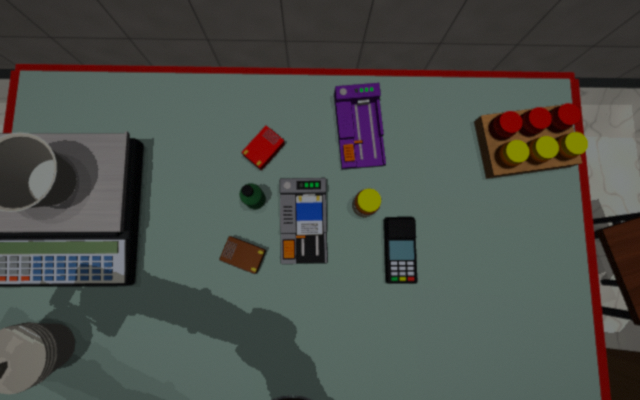

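View pics/wrist0.png

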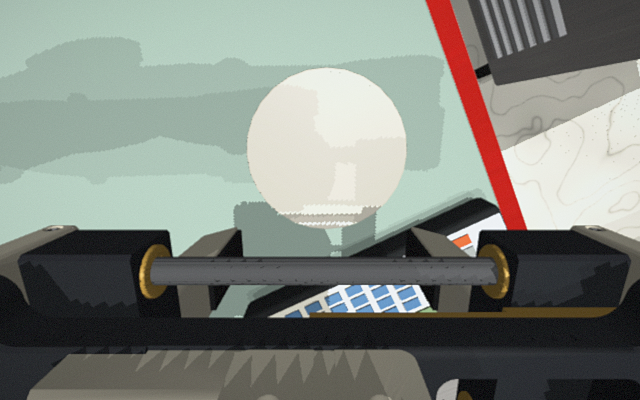

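```bash
python3 - <<'E'
import cv2,numpy as np
a=cv2.imread("pics/top0.png")[165:280,230:390]; a=cv2.resize(a,None,fx=5,fy=5,interpolation=cv2.INTER_NEAREST); cv2.imwrite("pics/topz.png",a)
a=cv2.imread("pics/scene0.png")[160:250,290:420]; a=cv2.resize(a,None,fx=6,fy=6,interpolation=cv2.INTER_NEAREST); cv2.imwrite("pics/scz.png",a)
E
```

```text
(no output)
```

View pics/topz.png

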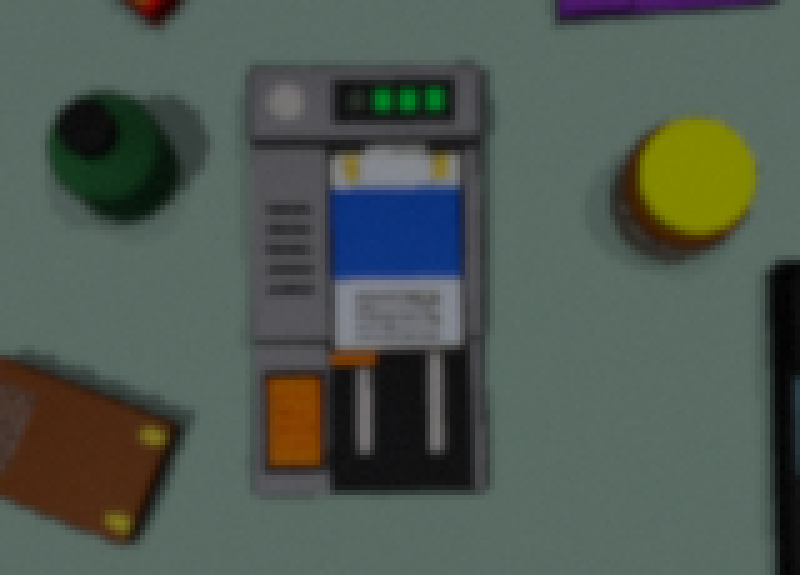

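View pics/scz.png

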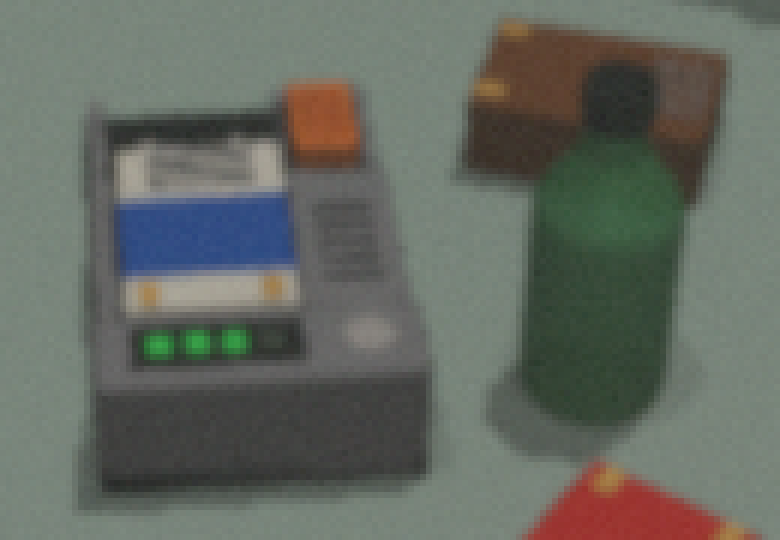

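```bash
cat > h.py <<'E'
import numpy as np,cv2
def ray(d,uv,z):
    K,R,t=d["camera_matrix"],d["R"],d["t"]
    uv=np.atleast_2d(uv).astype(float); p=np.c_[uv,np.ones(len(uv))]@np.linalg.inv(K).T
    w=p@R; c=-R.T@t
    s=(z-c[2])/w[:,2]; return c+w*s[:,None]
def proj(d,X):
    q=np.atleast_2d(X)@d["R"].T+d["t"]; p=q@d["camera_matrix"].T; return p[:,:2]/p[:,2:]
def rects(d,lo,hi,box,z,minA=40):
    hsv=cv2.cvtColor(d["img"],cv2.COLOR_RGB2HSV); m=cv2.inRange(hsv,lo,hi)
    k=np.zeros_like(m); x0,y0,x1,y1=box; k[y0:y1,x0:x1]=m[y0:y1,x0:x1]
    out=[]
    for c in cv2.findContours(k,cv2.RETR_EXTERNAL,cv2.CHAIN_APPROX_NONE)[0]:
        mm=np.zeros_like(k); cv2.drawContours(mm,[c],-1,255,-1); ys,xs=np.nonzero(mm)
        if len(xs)<minA: continue
        P=ray(d,np.c_[xs,ys],z)[:,:2]
        r=cv2.minAreaRect((P*1000).astype(np.float32))
        out.append((len(xs),P.mean(0),r))
    return out
E
python3 - <<'E'
from h import *
for n,bx in (("top",(270,170,330,275)),("scene",(300,165,365,240))):
    d=dict(np.load(f"pics/{n}0.npz"))
    for nm,lo,hi,z in (("key",(5,150,60),(20,255,255),.034),("blue",(105,150,50),(130,255,255),.048)):
        for o in rects(d,lo,hi,bx,z,30): print(n,nm,o)
d=dict(np.load("pics/top0.npz"))
z=lambda u,v:(230+u/5-.4,165+v/5-.4)
print("front L shoulder(22)",ray(d,z(252,492),.022),"floor front R",ray(d,z(473,490),.012),"rear hous L",ray(d,z(252,67),.052),"R",ray(d,z(478,67),.052))
print("pack rear/front corners z48",ray(d,[z(332,150),z(460,152),z(337,347),z(462,347)],.048))
print("bottle",ray(d,z(88,128),.135),"jar",ray(d,z(697,177),.088))
E
```

```text
top key (213, array([0.47531338, 0.01190543]), ((474.76190185546875, 12.249080657958984), (43.85694122314453, 26.964679718017578), 1.032603144645691))
top blue (444, array([ 0.56713144, -0.03575175]), ((567.2120971679688, -36.76617431640625), (39.46043395996094, 63.66767501831055), 0.689457356929779))
scene key (101, array([0.47872319, 0.01381568]), ((479.76617431640625, 13.493819236755371), (23.95538902282715, 40.40814971923828), 86.46180725097656))
scene blue (247, array([ 0.56523624, -0.0351936 ]), ((564.9407348632812, -34.95600128173828), (32.97524642944336, 57.45313262939453), 1.2566643953323364))
front L shoulder(22) [[0.44048598 0.03311513 0.022     ]] floor front R [[ 0.44237859 -0.07623791  0.012     ]] rear hous L [[0.64777859 0.03563657 0.052     ]] R [[ 0.64923254 -0.07583232  0.052     ]]
pack rear/front corners z48 [[ 0.60745292 -0.00433705  0.048     ]
 [ 0.60723331 -0.06737206  0.048     ]
 [ 0.51066498 -0.00842748  0.048     ]
 [ 0.51132007 -0.06902908  0.048     ]]
bottle [[0.60120801 0.10080556 0.135     ]] jar [[ 0.58988025 -0.17773834  0.088     ]]
```

```bash
cat > tgt.py <<'E'
from workcell import r
from scipy.spatial.transform import Rotation as Ro
import numpy as np,sys
def go(T,yaw=0.9,side=None):
    s=r.read_state(); R=Ro.from_quat(s["eef_rot"]).as_matrix()
    print("t",s["time"],"pos",np.round(s["position"],4),"F",np.round(s["force"],2),"gap",round(float(s["finger_gap"]),4),"toolaxes",np.round(R,3).tolist())
    dp=R.T@(np.array(T)-s["position"])
    y=np.radians(yaw); g=np.array([-np.sin(y),np.cos(y),0])
    for sg in (1,-1):
        v=R.T@(sg*g); print("dp cm",np.round(dp*100,2),"twist",np.arctan2(-v[2],v[0]).round(4),"sign",sg)
    print("q7",s["qpos"])
if __name__=="__main__": go([float(v) for v in sys.argv[1:4]])
E
python3 tgt.py .4676 -.0131 .12
```

```text
t 0.15 pos [0.275  0.5608 0.2082] F [0.57 0.56 0.09] gap 0.092 toolaxes [[0.44, -0.0, -0.898], [0.898, -0.001, 0.44], [-0.001, -1.0, -0.0]]
dp cm [-43.05   8.88 -42.56] twist -0.4715 sign 1
dp cm [-43.05   8.88 -42.56] twist 2.6701 sign -1
q7 [-1.21762235  0.43505414  0.02494624  1.5738624  -0.01156826  1.13396017
 -0.075079  ]
```

>>> {"api": "apply_moves", "payload": {"rows": [{"grip": 3.3,"dp": [-2.8,0,-2.8],"twist": -0.09},{"grip": 3.3,"dp": [-5.6,0,-5.6],"twist": -0.18},{"grip": 3.3,"dp": [-8.4,0,-8.3],"twist": -0.27},{"grip": 3.3,"dp": [-11.2,0,-11.1],"twist": -0.36},{"grip": 3.3,"dp": [-14,0,-13.9],"twist": -0.47}]}}

```text
time: 0.57
position: [0.3383, 0.372, 0.2082]
eef_rot: [-0.496, -0.504, 0.505, 0.495]
force: [1.0, 0.1, 0.3]
finger_gap: 0.063
```

```bash
python3 tgt.py .4676 -.0131 .12
```

```text
t 0.5667 pos [0.3383 0.372  0.2082] F [1.   0.09 0.26] gap 0.063 toolaxes [[-0.019, -0.001, -1.0], [1.0, -0.002, -0.019], [-0.002, -1.0, 0.001]]
dp cm [-38.73   8.87 -12.22] twist 0.0029 sign 1
dp cm [-38.73   8.87 -12.22] twist -3.1387 sign -1
q7 [-0.91408507  0.24067829 -0.03105783  1.86247146  0.00907864  1.0401297
  0.64051272]
```

>>> {"api": "apply_moves", "payload": {"rows": [{"grip": 3.3,"dp": [-3.9,0,-1.2],"twist": 0},{"grip": 3.3,"dp": [-7.8,0,-2.4],"twist": 0},{"grip": 3.3,"dp": [-11.7,0,-3.7],"twist": 0},{"grip": 3.3,"dp": [-15.6,0,-4.9],"twist": 0},{"grip": 3.3,"dp": [-19.5,0,-6.1],"twist": 0}]}}

```text
time: 0.98
position: [0.403, 0.1761, 0.2085]
eef_rot: [-0.496, -0.504, 0.505, 0.495]
force: [1.6, 0.0, -0.1]
finger_gap: 0.0341
```

>>> {"api": "apply_moves", "payload": {"rows": [{"grip": 3.3,"dp": [-3.9,0,-1.2],"twist": 0},{"grip": 3.3,"dp": [-7.8,1,-2.4],"twist": 0},{"grip": 3.3,"dp": [-11.7,3,-3.7],"twist": 0},{"grip": 3.3,"dp": [-15.6,5,-4.9],"twist": 0},{"grip": 3.3,"dp": [-19.2,7,-6.1],"twist": 0}]}}

```text
time: 1.4
position: [0.4648, -0.008, 0.1432]
eef_rot: [-0.496, -0.505, 0.505, 0.495]
force: [1.0, 0.6, 0.6]
finger_gap: 0.0331
```

```bash
python3 tgt.py .4676 -.0131 .12;python3 - <<'E'
from workcell import r
import cv2,numpy as np
for n in ["scene","top","wrist"]:
    d=r.snapshot(n); np.savez(f"pics/{n}1.npz",**d); i=d["img"][:,:,::-1]
    if n!="wrist":
        b=(270,100,430,220) if n=="scene" else (220,160,380,280)
        i=cv2.resize(i[b[1]:b[3],b[0]:b[2]],None,fx=5,fy=5,interpolation=cv2.INTER_CUBIC)
    cv2.imwrite(f"pics/{n}1.png",i)
E
```

```text
t 1.4 pos [ 0.4648 -0.008   0.1432] F [1.04 0.62 0.6 ] gap 0.0331 toolaxes [[-0.019, 0.001, -1.0], [1.0, -0.001, -0.019], [-0.001, -1.0, -0.001]]
dp cm [-0.51  2.32 -0.27] twist 0.0029 sign 1
dp cm [-0.51  2.32 -0.27] twist -3.1387 sign -1
q7 [-0.30277569  0.24879409  0.24732169  2.05088843 -0.07863933  0.84989451
  1.57851384]
```

View pics/scene1.png

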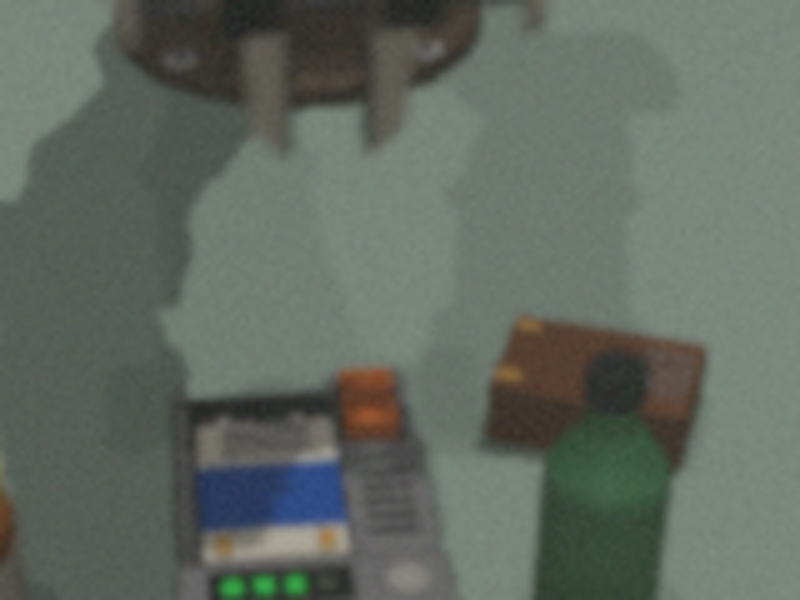

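View pics/wrist1.png

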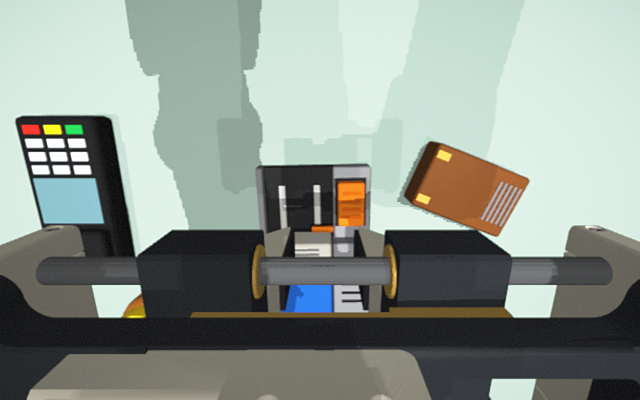

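View pics/top1.png

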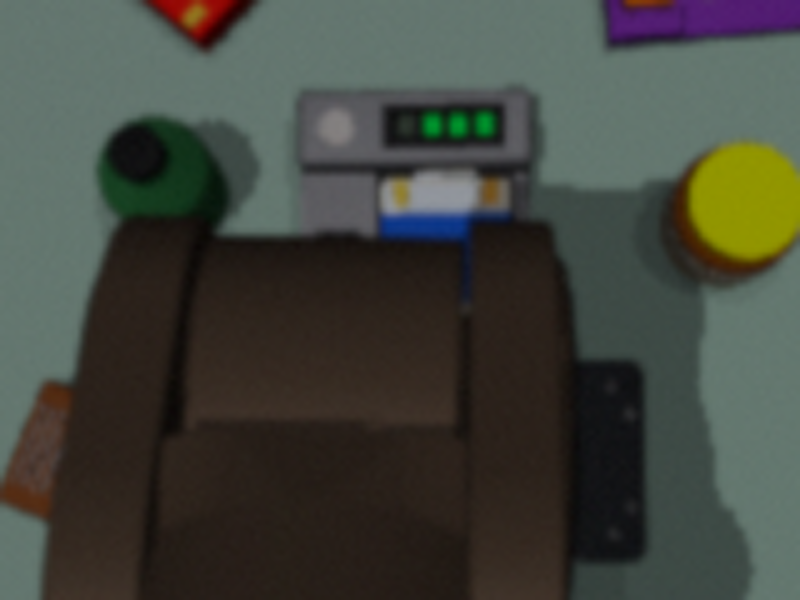

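```bash
python3 - <<'E'
from h import *
d=dict(np.load("pics/scene1.npz"))
for off in (-.0355,-.026,-.0165,.0165,.026,.0355):
    for zz in (.1352,.155):
        p=proj(d,[.4648+.0095,-.008+off,zz])[0]; print(off,zz,np.round((p-[270,100])*5+2,0))
i=d["img"][:,:,::-1][95:140,305:365]; cv2.imwrite("pics/fing.png",cv2.resize(i,None,fx=12,fy=12,interpolation=cv2.INTER_CUBIC))
E
```

```text
-0.0355 0.1352 [240. 217.]
-0.0355 0.155 [238. 177.]
-0.026 0.1352 [261. 216.]
-0.026 0.155 [260. 177.]
-0.0165 0.1352 [283. 215.]
-0.0165 0.155 [282. 176.]
0.0165 0.1352 [356. 212.]
0.0165 0.155 [356. 173.]
0.026 0.1352 [377. 211.]
0.026 0.155 [378. 172.]
0.0355 0.1352 [399. 210.]
0.0355 0.155 [399. 171.]
```

View pics/fing.png

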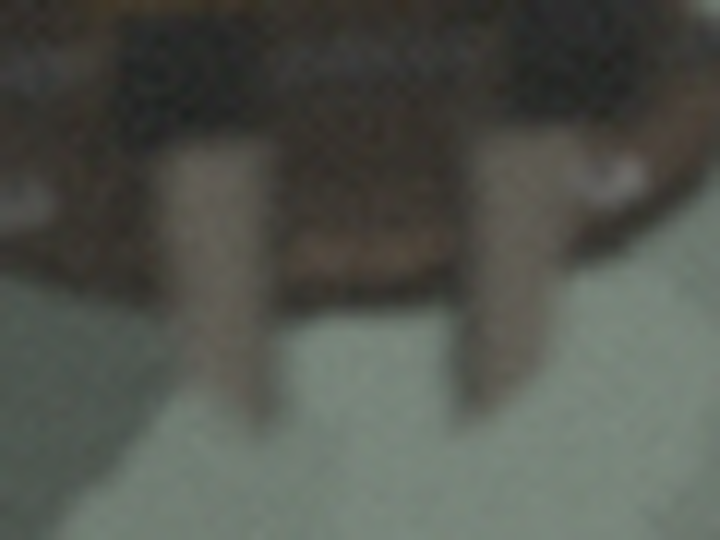

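```bash
python3 - <<'E'
from workcell import r
from h import *
s=r.read_state(); print(s["time"],s["position"],s["finger_gap"])
d=r.snapshot("scene"); np.savez("pics/scene2.npz",**d)
i=d["img"][:,:,::-1][90:150,300:370]; cv2.imwrite("pics/fing2.png",cv2.resize(i,None,fx=10,fy=10,interpolation=cv2.INTER_CUBIC))
for off in (-.0165,.0165):
  for x in (-.0095,.0095): print(proj(d,np.array(s["position"])+[x,off,-.008]))
D=d["depth"]
for v in range(110,146,3): print(v,np.round(D[v,318:352:2],3))
E
```

```text
1.55 [ 0.46376052 -0.00928418  0.14218807] 0.033007176338143436
[[325.22260893 138.41690931]]
[[325.53426781 142.74397511]]
[[339.70081282 137.85230792]]
[[340.25279258 142.16750861]]
110 [0.824 0.826 0.826 0.826 1.252 1.249 1.251 1.248 1.254 1.246 1.255 1.254
 0.838 0.831 0.828 0.827 0.83 ]
113 [0.831 0.83  0.832 0.831 1.252 1.249 1.249 1.25  1.254 1.252 1.249 1.248
 0.836 0.834 0.832 0.836 0.832]
116 [0.833 0.836 0.833 0.834 1.236 1.238 1.234 1.234 1.236 1.233 1.23  1.23
 0.838 0.836 0.838 0.838 0.   ]
119 [0.84  0.837 0.837 0.839 0.84  1.23  1.227 1.228 1.229 1.229 1.227 1.232
 0.843 0.843 0.    0.842 1.24 ]
122 [0.843 0.84  0.843 0.843 0.847 1.233 1.234 1.226 1.233 1.233 1.23  1.23
 0.849 0.846 0.846 0.848 1.232]
125 [1.221 0.845 0.848 0.849 0.849 1.216 1.218 1.217 1.219 1.214 1.219 1.212
 0.851 0.849 0.851 0.851 1.214]
128 [1.207 0.854 0.854 0.852 0.853 1.201 1.205 1.199 1.202 1.203 1.197 1.203
 0.856 0.858 0.856 1.203 1.202]
131 [1.191 1.19  1.191 0.858 0.857 1.187 1.188 1.191 1.188 1.189 1.188 1.19
 0.862 0.86  1.186 1.185 1.188]
134 [1.176 1.175 1.173 1.174 1.173 1.181 1.174 1.174 1.175 1.174 1.169 1.172
 1.173 1.171 1.176 1.174 1.173]
137 [1.156 1.163 1.158 1.159 1.161 1.16  1.165 1.159 1.159 1.16  1.16  1.16
 1.16  1.156 1.16  1.157 1.158]
140 [1.15  1.15  1.148 1.147 1.15  1.146 1.145 1.147 1.143 1.148 1.148 1.148
 1.15  1.15  1.145 1.147 1.147]
143 [1.136 1.136 1.134 1.132 1.137 1.131 1.137 1.135 1.137 1.129 1.134 1.134
 1.136 1.133 1.131 1.133 1.131]
```

View pics/fing2.png

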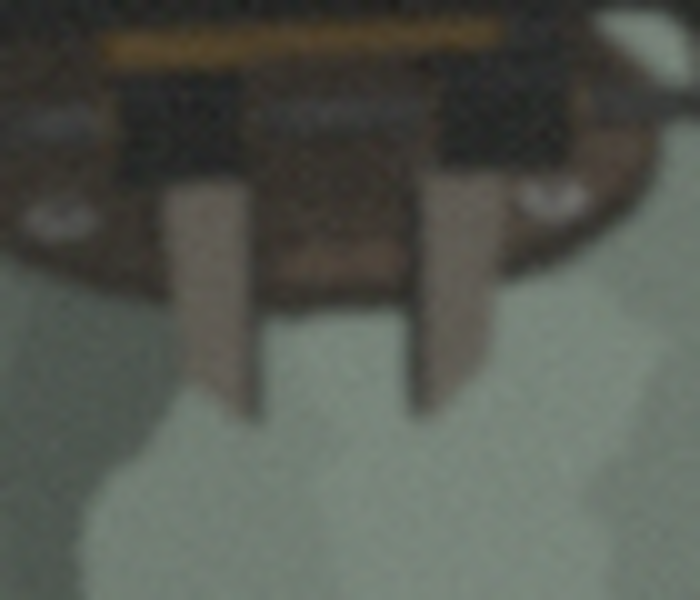

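```bash
python3 - <<'E'
from workcell import r
from h import *
s=r.read_state(); print(s["time"],s["position"],s["qpos"],s["joint_velocities"])
d=r.snapshot("scene"); D=d["depth"]; np.savez("pics/scene3.npz",**d)
def pt(u,v):
    z=D[v,u]; c=np.linalg.inv(d["camera_matrix"])@[u*z,v*z,z]; return d["R"].T@(c-d["t"])
for v in range(110,145,2):
    us=[u for u in range(312,360) if 0<D[v,u]<.9]
    print(v,us[:1],us[-1:],len(us), [np.round(pt(u,v),4).tolist() for u in (us[0],326,342,us[-1]) if 0<D[v,u]<.9] if us else "")
# sanity: known
for u,v in ((344,180),(325,200),(300,150)): print(u,v,pt(u,v))
E
```

```text
1.6 [ 0.46397785 -0.00706955  0.1429012 ] [-0.30402313  0.24972906  0.2461097   2.05046559 -0.07803916  0.85238245
  1.57283288] [-0.03584382 -0.02404039 -0.03325396 -0.00869885 -0.00218926  0.00791489
 -0.01316691]
110 [318] [351] 19 [[0.4766, -0.0399, 0.2159], [0.4626, -0.0227, 0.2084], [0.4597, 0.0118, 0.2055], [0.4734, 0.0299, 0.2115]]
112 [318] [351] 18 [[0.4762, -0.04, 0.2112], [0.47, -0.023, 0.2074], [0.463, 0.0116, 0.2025], [0.4726, 0.03, 0.2065]]
114 [319] [351] 17 [[0.4763, -0.0381, 0.2066], [0.4739, -0.0232, 0.2047], [0.4606, 0.0118, 0.1965], [0.4766, 0.0297, 0.2039]]
116 [319] [351] 19 [[0.4765, -0.0382, 0.202], [0.4733, -0.0233, 0.1997], [0.4621, 0.0117, 0.1926], [0.4741, 0.0301, 0.1979]]
118 [319] [350] 17 [[0.4754, -0.0384, 0.1968], [0.4748, -0.0234, 0.1958], [0.4608, 0.0118, 0.1871], [0.4741, 0.028, 0.1933]]
120 [319] [350] 18 [[0.4778, -0.0385, 0.1934], [0.4753, -0.0235, 0.1914], [0.4634, 0.0116, 0.1837], [0.4729, 0.0282, 0.1879]]
122 [319] [350] 18 [[0.4757, -0.0387, 0.1875], [0.4739, -0.0236, 0.1859], [0.4621, 0.0117, 0.1782], [0.4748, 0.0281, 0.1842]]
124 [320] [350] 17 [[0.4737, -0.0367, 0.1816], [0.474, -0.0237, 0.1812], [0.4642, 0.0116, 0.1744], [0.4753, 0.0281, 0.1796]]
126 [320] [349] 16 [[0.4762, -0.0369, 0.1781], [0.4761, -0.0239, 0.1775], [0.4626, 0.0117, 0.1686], [0.475, 0.0261, 0.1748]]
128 [321] [347] 13 [[0.4763, -0.0348, 0.1732], [0.4772, -0.024, 0.1733], [0.463, 0.0117, 0.1639], [0.4767, 0.0216, 0.171]]
130 [323] [345] 8 [[0.4761, -0.0306, 0.1681], [0.4764, -0.0241, 0.1679], [0.4738, 0.0176, 0.1647]]
132 [326] [327] 2 [[0.4773, -0.0242, 0.1635], [0.4773, -0.0242, 0.1635], [0.4761, -0.022, 0.1628]]
134 [] [] 0 
136 [] [] 0 
138 [] [] 0 
140 [] [] 0 
142 [] [] 0 
144 [] [] 0 
344 180 [0.48083099 0.01577698 0.03439332]
325 200 [ 0.56880074 -0.03253338  0.04690261]
300 150 [ 2.83294427e-01 -9.39946644e-02  2.77447747e-04]
```

```bash
python3 - <<'E'
from h import *
d=dict(np.load("pics/wrist1.npz")); D=d["depth"]
def pt(u,v,d=d):
    z=d["depth"][v,u]; c=np.linalg.inv(d["camera_matrix"])@[u*z,v*z,z]; return np.round(d["R"].T@(c-d["t"]),4),z
print("cam",-d["R"].T@d["t"])
for n,u,v in (("key",350,205),("counter",420,100),("tray",298,200),("brown",480,190),("terminal",67,200)): print(n,pt(u,v))
hsv=cv2.cvtColor(d["img"],cv2.COLOR_RGB2HSV); m=cv2.inRange(hsv,(5,200,60),(20,255,255)); ys,xs=np.nonzero(m[180:226,337:366]); print(pt(int(xs.mean()+337),int(ys.mean()+180)))
# finger pts
for v in range(225,310,8): print(v,[ (u,round(float(D[v,u]),3)) for u in range(255,390,8)])
print(pt(285,250),pt(372,250))
E
python3 - <<'E'
import cv2
a=cv2.imread("pics/wrist1.png")[150:330,230:410]; cv2.imwrite("pics/wz.png",cv2.resize(a,None,fx=3.3,fy=3.3))
E
```

```text
cam [ 0.39465505 -0.01330545  0.3176278 ]
key (array([0.475 , 0.0115, 0.0347]), np.float32(0.2939945))
counter (array([ 0.3751,  0.081 , -0.0008]), np.float32(0.30272928))
tray (array([ 0.4766, -0.041 ,  0.0122]), np.float32(0.3162834))
brown (array([0.4583, 0.1346, 0.0359]), np.float32(0.28831282))
terminal (array([ 0.4741, -0.2664,  0.0315]), np.float32(0.2975777))
(array([0.4719, 0.0113, 0.0351]), np.float32(0.2928594))
225 [(255, 0.336), (263, 0.313), (271, 0.324), (279, 0.323), (287, 0.324), (295, 0.323), (303, 0.325), (311, 0.322), (319, 0.322), (327, 0.322), (335, 0.312), (343, 0.301), (351, 0.301), (359, 0.3), (367, 0.314), (375, 0.336), (383, 0.337)]
233 [(255, 0.089), (263, 0.096), (271, 0.159), (279, 0.158), (287, 0.159), (295, 0.317), (303, 0.317), (311, 0.318), (319, 0.316), (327, 0.315), (335, 0.317), (343, 0.315), (351, 0.314), (359, 0.159), (367, 0.157), (375, 0.159), (383, 0.337)]
241 [(255, 0.083), (263, 0.094), (271, 0.149), (279, 0.148), (287, 0.151), (295, 0.297), (303, 0.297), (311, 0.296), (319, 0.295), (327, 0.295), (335, 0.308), (343, 0.307), (351, 0.307), (3
[... 1405 characters left out ...]
), (335, 0.316), (343, 0.316), (351, 0.315), (359, 0.141), (367, 0.127), (375, 0.11), (383, 0.095)]
297 [(255, 0.083), (263, 0.095), (271, 0.109), (279, 0.127), (287, 0.137), (295, 0.305), (303, 0.304), (311, 0.304), (319, 0.305), (327, 0.305), (335, 0.318), (343, 0.318), (351, 0.318), (359, 0.319), (367, 0.127), (375, 0.11), (383, 0.097)]
305 [(255, 0.083), (263, 0.094), (271, 0.109), (279, 0.127), (287, 0.307), (295, 0.306), (303, 0.308), (311, 0.307), (319, 0.306), (327, 0.306), (335, 0.321), (343, 0.321), (351, 0.321), (359, 0.32), (367, 0.127), (375, 0.11), (383, 0.095)]
(array([ 0.4539, -0.0315,  0.1872]), np.float32(0.14121526)) (array([0.4527, 0.0088, 0.1887]), np.float32(0.1393537))
```

View pics/wz.png

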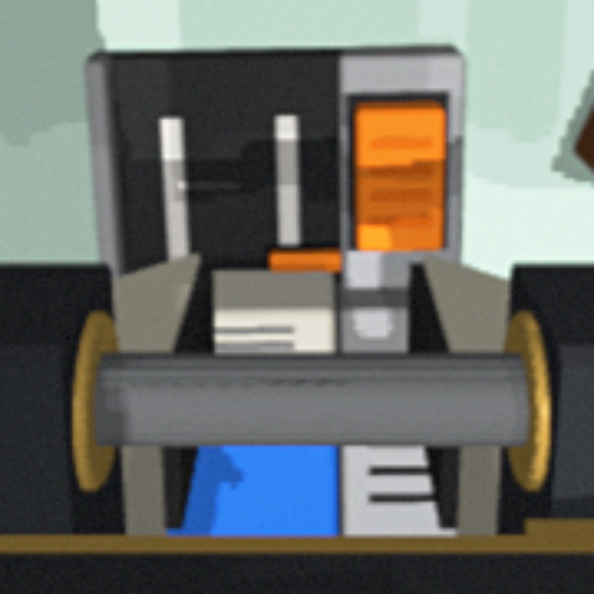

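```bash
python3 tgt.py .4676 -.011 .06
```

```text
t 1.65 pos [ 0.4642 -0.0057  0.1434] F [0.19 1.4  0.46] gap 0.0328 toolaxes [[-0.018, -0.001, -1.0], [1.0, -0.001, -0.018], [-0.001, -1.0, 0.001]]
dp cm [-0.52  8.34 -0.34] twist 0.0024 sign 1
dp cm [-0.52  8.34 -0.34] twist -3.1392 sign -1
q7 [-0.30555388  0.24876179  0.24491998  2.0501296  -0.07808337  0.852566
  1.57257051]
```

>>> {"api": "apply_moves", "payload": {"rows": [{"grip": 4.4,"dp": [-0.5,2.5,-0.3],"twist": 0},{"grip": 4.4,"dp": [-0.5,5,-0.3],"twist": 0},{"grip": 4.4,"dp": [-0.5,7.5,-0.3],"twist": 0},{"grip": 4.4,"dp": [-0.5,8.3,-0.3],"twist": 0},{"grip": 4.4,"dp": [-0.5,8.3,-0.3],"twist": 0}]}}

```text
time: 2.07
position: [0.4659, -0.0094, 0.0594]
eef_rot: [-0.494, -0.504, 0.506, 0.496]
force: [-0.1, 0.2, 0.4]
finger_gap: 0.044
```

>>> {"api": "apply_moves", "payload": {"rows": [{"grip": 4.4,"dp": [0,0,0],"twist": 0},{"grip": 4.4,"dp": [0,0,0],"twist": 0}]}}

```text
time: 2.23
position: [0.4666, -0.0084, 0.0605]
eef_rot: [-0.494, -0.505, 0.506, 0.495]
force: [-0.4, 0.3, 0.4]
finger_gap: 0.0442
```

```bash
python3 tgt.py .4676 -.011 .06; cat > look.py <<'E'
import sys
from workcell import r
from h import *
k=sys.argv[1]
s=r.read_state(); d=r.snapshot("scene"); np.savez(f"pics/s{k}.npz",**d)
w=r.snapshot("wrist"); np.savez(f"pics/w{k}.npz",**w)
a=cv2.resize(d["img"][120:240,280:400,::-1],(600,600),interpolation=cv2.INTER_CUBIC); cv2.imwrite(f"pics/s{k}.png",a)
cv2.imwrite(f"pics/w{k}.png",cv2.resize(w["img"][110:330,200:440,::-1],None,fx=3,fy=2.7)[:590])
D=d["depth"]
def pt(d,u,v):
    z=d["depth"][v,u]; c=np.linalg.inv(d["camera_matrix"])@[u*z,v*z,z]; return d["R"].T@(c-d["t"])
print("pos",s["position"])
V,U=np.mgrid[0:400,0:640]; Z=D; P=np.stack([(U-d["camera_matrix"][0,2])*Z/d["camera_matrix"][0,0],(V-d["camera_matrix"][1,2])*Z/d["camera_matrix"][1,1],Z],-1)-d["t"]
P=P@d["R"]
# near-face points of fingers: x about TCPx+.01
p=s["position"]; m=(abs(P[...,0]-p[0]-.011)<.006)&(abs(P[...,1]-p[1])<.06)&(P[...,2]>p[2]-.03)&(P[...,2]<p[2]+.06)&(Z>0)&(P[...,2]>.037)
Q=P[m]; 
for z0 in np.arange(round(p[2]-.01,3),p[2]+.05,.004):
    q=Q[abs(Q[:,2]-z0)<.002]
    L=q[q[:,1]<p[1]]; R=q[q[:,1]>p[1]]
    f=lambda a: (len(a),np.round([a[:,1].min(),a[:,1].max(),a[:,0].mean()],4).tolist()) if len(a) else None
    print(round(z0,3),f(L),f(R))
E
python3 look.py 4
```

```text
t 2.2333 pos [ 0.4666 -0.0084  0.0605] F [-0.4   0.26  0.44] gap 0.0442 toolaxes [[-0.022, -0.003, -1.0], [1.0, -0.0, -0.022], [-0.0, -1.0, 0.003]]
dp cm [-0.26  0.05 -0.09] twist 0.0061 sign 1
dp cm [-0.26  0.05 -0.09] twist -3.1355 sign -1
q7 [-0.26641498  0.38202012  0.21724602  2.12796516 -0.13358848  0.64687079
  1.6352705 ]
pos [ 0.46664768 -0.00843778  0.06053667]
0.051 None None
0.055 None None
0.059 None None
0.063 None None
0.067 None None
0.071 None None
0.075 None None
0.079 (3, [-0.0331, -0.0284, 0.4767]) (3, [0.016, 0.0203, 0.4753])
0.083 (4, [-0.033, -0.0282, 0.4769]) (5, [0.0159, 0.0224, 0.4763])
0.087 (7, [-0.0375, -0.0282, 0.4784]) (7, [0.016, 0.0248, 0.4759])
0.091 (13, [-0.0442, -0.0282, 0.4778]) (10, [0.0159, 0.0295, 0.4763])
0.095 (12, [-0.0442, -0.028, 0.4776]) (11, [0.016, 0.0316, 0.4763])
0.099 (11, [-0.0441, -0.0279, 0.478]) (11, [0.0158, 0.0318, 0.4767])
0.103 (10, [-0.044, -0.0301, 0.4775]) (12, [0.0158, 0.0316, 0.4772])
0.107 (11, [-0.0438, -0.03, 0.4779]) (10, [0.0158, 0.0315, 0.4765])
```

View pics/s4.png

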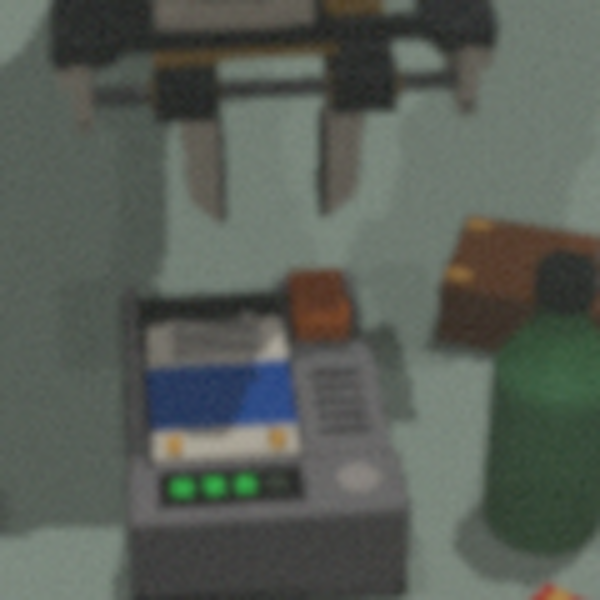

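View pics/w4.png

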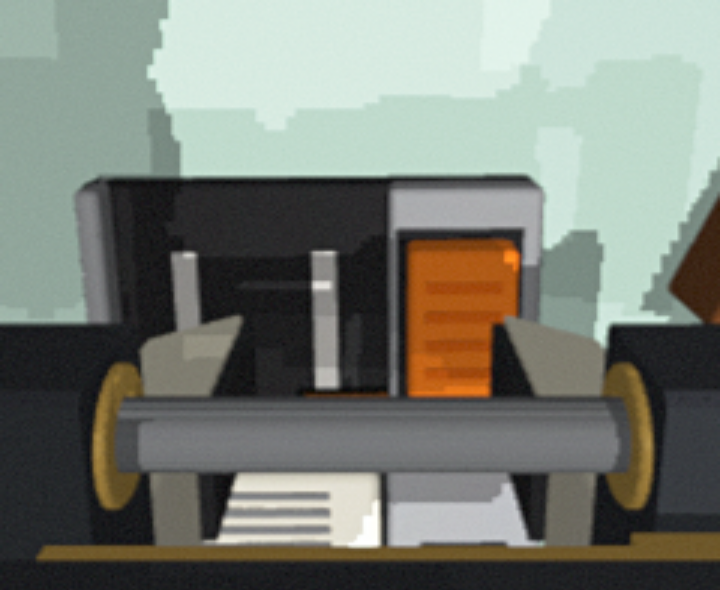

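>>> {"api": "apply_moves", "payload": {"rows": [{"grip": 3.8,"dp": [-0.4,0.5,0],"twist": 0},{"grip": 3.8,"dp": [-0.5,1.0,0],"twist": 0},{"grip": 3.8,"dp": [-0.5,1.5,0],"twist": 0},{"grip": 3.8,"dp": [-0.5,1.5,0],"twist": 0}]}}

```text
time: 2.67
position: [0.4663, -0.0141, 0.0447]
eef_rot: [-0.494, -0.504, 0.506, 0.495]
force: [0.7, -0.2, -0.7]
finger_gap: 0.0384
```

```bash
python3 tgt.py .467 -.013 .04
```

```text
t 2.6667 pos [ 0.4663 -0.0141  0.0447] F [ 0.72 -0.22 -0.73] gap 0.0384 toolaxes [[-0.021, -0.003, -1.0], [1.0, -0.001, -0.021], [-0.0, -1.0, 0.003]]
dp cm [ 0.11  0.47 -0.07] twist 0.005 sign 1
dp cm [ 0.11  0.47 -0.07] twist -3.1366 sign -1
q7 [-0.24688761  0.40964683  0.20922707  2.14059645 -0.1447601   0.607637
  1.65639029]
```

Descend slowly, watching the force for first contact.

>>> {"api": "apply_moves", "payload": {"rows": [{"grip": 3.8,"dp": [0.1,0.2,0],"twist": 0},{"grip": 3.8,"dp": [0.1,0.4,0],"twist": 0},{"grip": 3.8,"dp": [0.1,0.6,0],"twist": 0}]}}

```text
time: 2.92
position: [0.4662, -0.0131, 0.0384]
eef_rot: [-0.494, -0.504, 0.506, 0.496]
force: [-1.1, 0.6, 0.9]
finger_gap: 0.0379
```

```bash
python3 tgt.py .467 -.013 .03; python3 look.py 5
```

```text
t 2.9167 pos [ 0.4662 -0.0131  0.0384] F [-1.13  0.61  0.94] gap 0.0379 toolaxes [[-0.021, -0.004, -1.0], [1.0, -0.001, -0.021], [-0.0, -1.0, 0.004]]
dp cm [ 0.    0.84 -0.08] twist 0.0051 sign 1
dp cm [ 0.    0.84 -0.08] twist -3.1365 sign -1
q7 [-0.24567966  0.42071539  0.20535989  2.14534121 -0.14920818  0.59211487
  1.65817095]
pos [ 0.46621382 -0.01306004  0.03844885]
0.028 None None
0.032 None None
0.036 None (1, [0.0157, 0.0157, 0.4809])
0.04 None None
0.044 None None
0.048 None None
0.052 None None
0.056 None (2, [0.009, 0.0112, 0.4758])
0.06 (5, [-0.0382, -0.0313, 0.4778]) (4, [0.0088, 0.0184, 0.4764])
0.064 (7, [-0.0405, -0.0311, 0.4761]) (8, [0.0089, 0.0207, 0.4758])
0.068 (7, [-0.045, -0.031, 0.4773]) (9, [0.0088, 0.023, 0.4765])
0.072 (10, [-0.0449, -0.0308, 0.4766]) (10, [0.0089, 0.0253, 0.4757])
0.076 (12, [-0.0448, -0.0308, 0.4778]) (10, [0.011, 0.0251, 0.4766])
0.08 (8, [-0.0447, -0.0307, 0.4769]) (12, [0.0087, 0.0251, 0.4767])
0.084 (12, [-0.0469, -0.0305, 0.477]) (12, [0.0087, 0.0252, 0.4766])
0.088 (12, [-0.0467, -0.0328, 0.4781]) (12, [0.0088, 0.025, 0.4768])
```

View pics/s5.png

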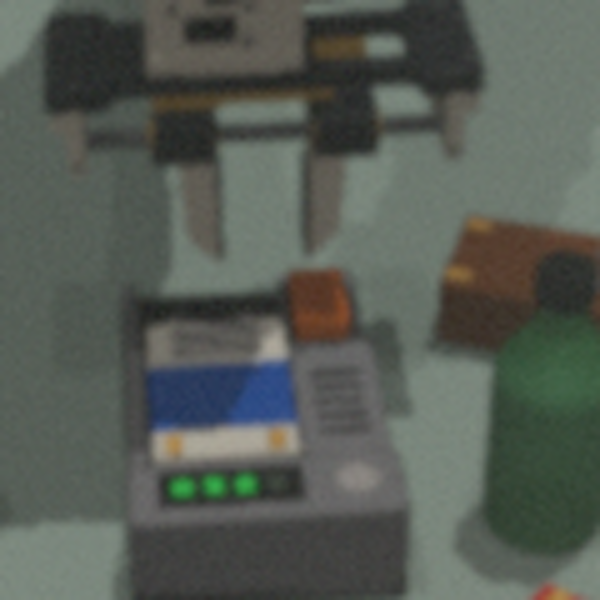

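View pics/w5.png

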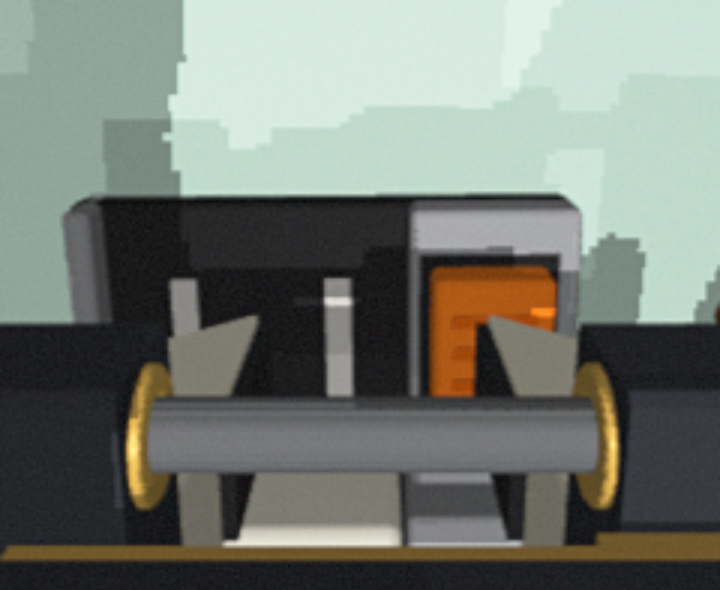

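>>> {"api": "apply_moves", "payload": {"rows": [{"grip": 3.8,"dp": [0,0.4,0],"twist": 0},{"grip": 3.8,"dp": [0,0.8,0],"twist": 0},{"grip": 3.8,"dp": [0,1.2,0],"twist": 0},{"grip": 3.8,"dp": [0,1.6,0],"twist": 0}]}}

```text
time: 3.35
position: [0.4659, -0.0131, 0.0219]
eef_rot: [-0.494, -0.504, 0.506, 0.496]
force: [0.1, 0.4, -0.1]
finger_gap: 0.0378
```

```bash
python3 tgt.py .467 -.013 .01; python3 look.py 6
```

```text
t 3.35 pos [ 0.4659 -0.0131  0.0219] F [ 0.1   0.42 -0.12] gap 0.0378 toolaxes [[-0.021, -0.004, -1.0], [1.0, -0.001, -0.021], [-0.001, -1.0, 0.004]]
dp cm [ 0.01  1.19 -0.11] twist 0.0051 sign 1
dp cm [ 0.01  1.19 -0.11] twist -3.1365 sign -1
q7 [-0.23604084  0.45063523  0.19436458  2.15692594 -0.16059952  0.55124246
  1.6684226 ]
pos [ 0.4659194  -0.01311133  0.02191485]
0.012 None None
0.016 None None
0.02 None None
0.024 None None
0.028 None None
0.032 None None
0.036 None None
0.04 (1, [-0.0316, -0.0316, 0.4716]) (2, [0.009, 0.0112, 0.4756])
0.044 (3, [-0.0363, -0.034, 0.4766]) (4, [0.0113, 0.0138, 0.4758])
0.048 (7, [-0.041, -0.0315, 0.4782]) (6, [0.0089, 0.0185, 0.4763])
0.052 (8, [-0.0433, -0.0313, 0.4772]) (10, [0.0089, 0.0233, 0.4762])
0.056 (7, [-0.0455, -0.0313, 0.4779]) (10, [0.009, 0.0231, 0.4757])
0.06 (13, [-0.0454, -0.0311, 0.4777]) (9, [0.0088, 0.0256, 0.4764])
0.064 (8, [-0.0452, -0.031, 0.4777]) (12, [0.0089, 0.0254, 0.4751])
0.068 (9, [-0.0451, -0.031, 0.4779]) (11, [0.0091, 0.0251, 0.4762])
```

View pics/s6.png

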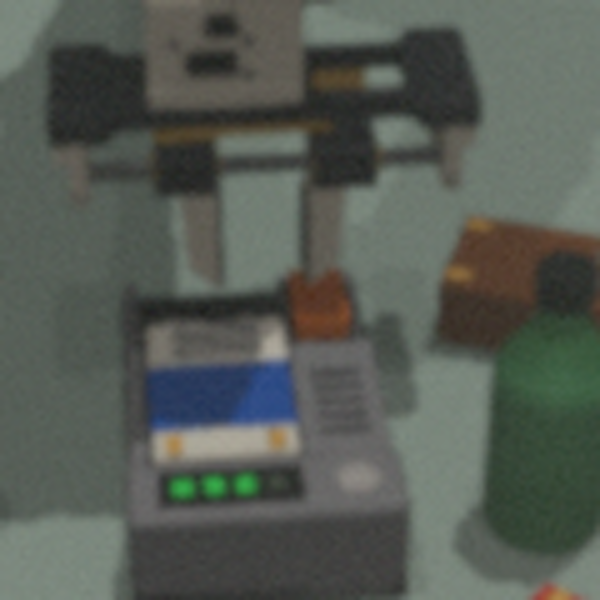

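View pics/w6.png

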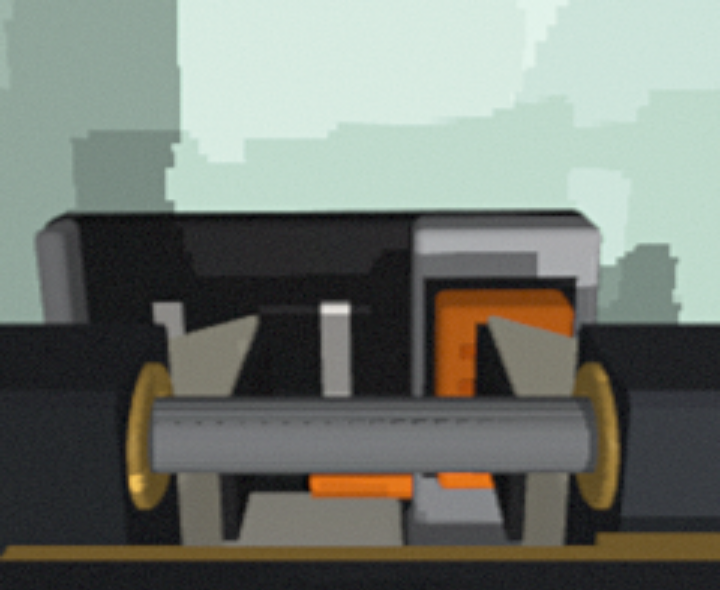

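>>> {"api": "apply_moves", "payload": {"rows": [{"grip": 3.8,"dp": [-0.05,0.3,-0.1],"twist": 0},{"grip": 3.8,"dp": [-0.05,0.6,-0.1],"twist": 0},{"grip": 3.8,"dp": [-0.05,0.8,-0.1],"twist": 0}]}}

```text
time: 3.7
position: [0.4668, -0.0137, 0.0135]
eef_rot: [-0.494, -0.504, 0.506, 0.496]
force: [0.7, -0.6, 3.8]
finger_gap: 0.0378
```

```bash
python3 tgt.py .467 -.0135 .008; python3 look.py 7
```

```text
t 3.7 pos [ 0.4668 -0.0137  0.0135] F [ 0.68 -0.6   3.82] gap 0.0378 toolaxes [[-0.021, -0.005, -1.0], [1.0, -0.001, -0.021], [-0.001, -1.0, 0.005]]
dp cm [ 0.02  0.55 -0.02] twist 0.005 sign 1
dp cm [ 0.02  0.55 -0.02] twist -3.1366 sign -1
q7 [-0.22958621  0.46750101  0.18857302  2.15961311 -0.16621822  0.53229982
  1.67457412]
pos [ 0.46678883 -0.01373623  0.01348849]
0.003 None None
0.007 None None
0.011 None None
0.015 None None
0.019 None None
0.023 None None
0.027 None None
0.031 None None
0.035 None None
0.039 (5, [-0.039, -0.0318, 0.4784]) (7, [0.0088, 0.0161, 0.477])
0.043 (10, [-0.0459, -0.0316, 0.478]) (7, [0.0089, 0.0209, 0.4774])
0.047 (9, [-0.0458, -0.0339, 0.4778]) (10, [0.009, 0.023, 0.4767])
0.051 (9, [-0.0457, -0.0313, 0.4772]) (11, [0.0089, 0.0232, 0.4767])
0.055 (10, [-0.0455, -0.0313, 0.4789]) (8, [0.009, 0.0231, 0.4762])
0.059 (12, [-0.0478, -0.0312, 0.4783]) (12, [0.0089, 0.0253, 0.477])
0.063 (11, [-0.0477, -0.0311, 0.4781]) (11, [0.009, 0.0253, 0.4767])
```

View pics/s7.png

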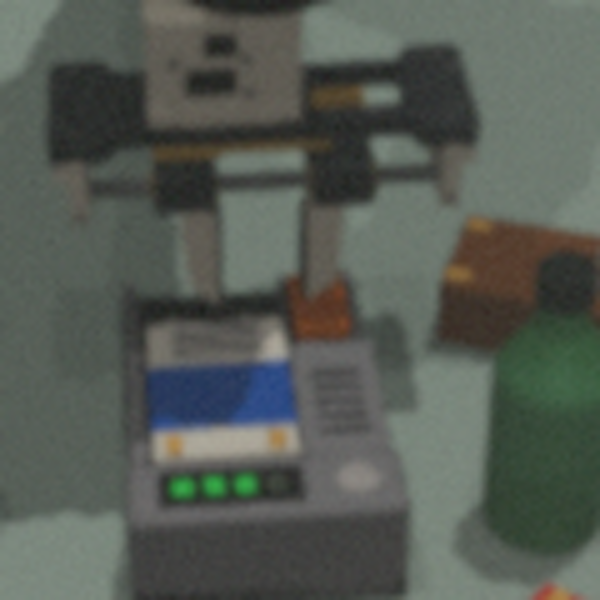

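View pics/w7.png

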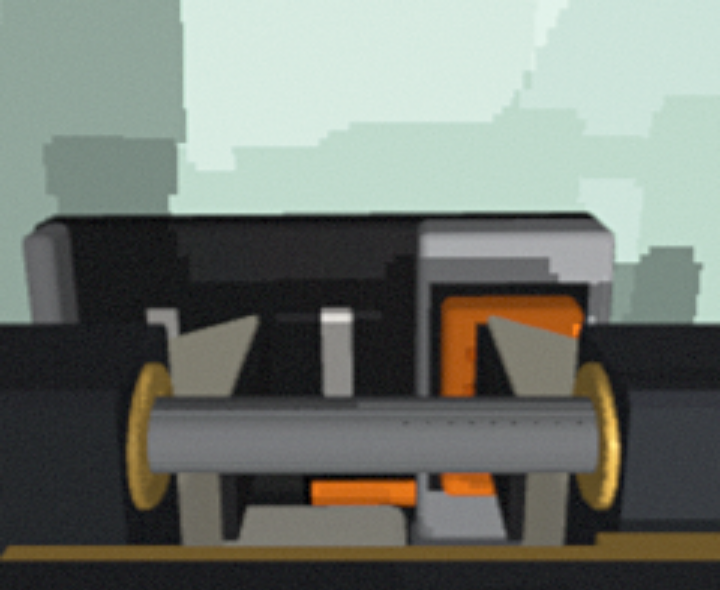

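>>> {"api": "apply_moves", "payload": {"rows": [{"grip": 3.8,"dp": [0,0.3,0],"twist": 0},{"grip": 3.8,"dp": [0,0.6,0],"twist": 0},{"grip": 3.8,"dp": [0,0.75,0],"twist": 0},{"grip": 3.8,"dp": [0,0.75,0],"twist": 0},{"grip": 3.8,"dp": [0,0.75,0],"twist": 0}]}}

```text
time: 4.22
position: [0.4662, -0.0137, 0.0068]
eef_rot: [-0.494, -0.504, 0.506, 0.496]
force: [-6.6, -0.7, 24.7]
finger_gap: 0.0381
```

```bash
python3 tgt.py .467 -.0135 .008; python3 look.py 8
```

```text
t 4.2167 pos [ 0.4662 -0.0137  0.0068] F [-6.61 -0.73 24.72] gap 0.0381 toolaxes [[-0.02, -0.005, -1.0], [1.0, -0.0, -0.02], [-0.0, -1.0, 0.005]]
dp cm [ 0.02 -0.12 -0.08] twist 0.0044 sign 1
dp cm [ 0.02 -0.12 -0.08] twist -3.1372 sign -1
q7 [-0.22472961  0.47960526  0.18321231  2.16426066 -0.17134664  0.51608934
  1.67894259]
pos [ 0.46622133 -0.01374784  0.00682839]
-0.003 None None
0.001 None None
0.005 None None
0.009 None None
0.013 None None
0.017 None None
0.021 None None
0.025 None None
0.029 None None
0.033 None None
0.037 None (3, [0.0113, 0.0184, 0.4765])
0.041 None (10, [0.0089, 0.0233, 0.4766])
0.045 None (10, [0.0089, 0.0233, 0.4765])
0.049 (23, [-0.0671, -0.0152, 0.4799]) (15, [-0.0128, 0.023, 0.4777])
0.053 (9, [-0.0456, -0.0314, 0.4778]) (9, [0.0089, 0.0254, 0.4764])
```

View pics/s8.png

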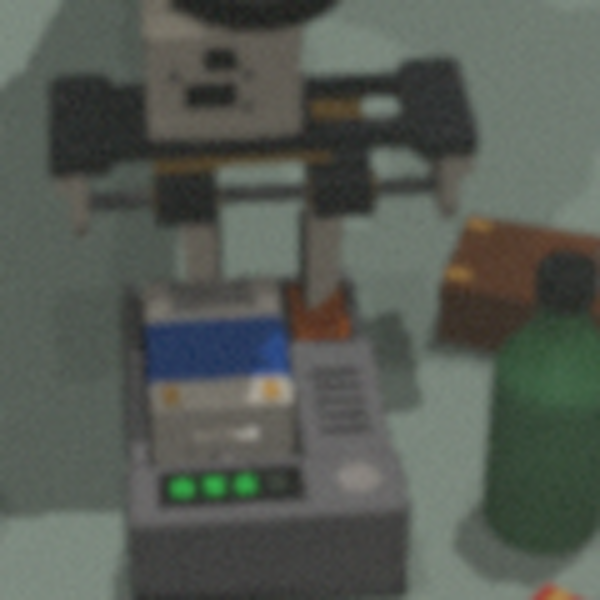

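View pics/w8.png

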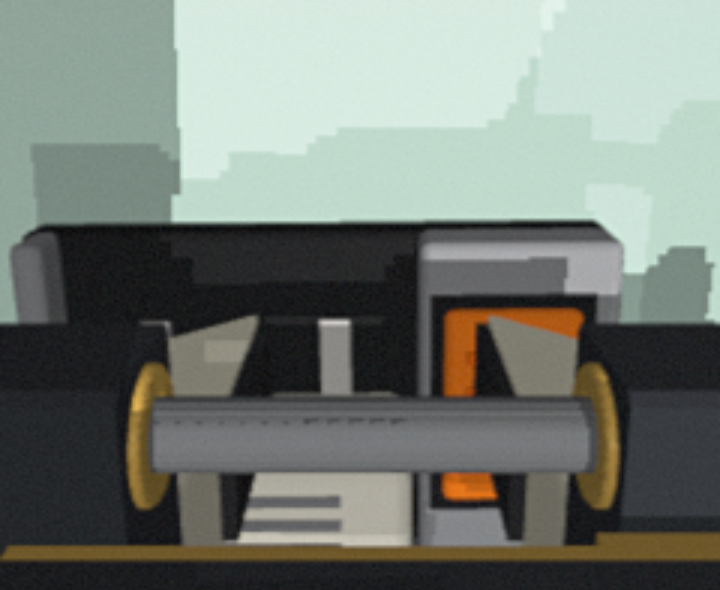

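>>> {"api": "apply_moves", "payload": {"rows": [{"grip": 3.8,"dp": [0,0,0],"twist": 0},{"grip": 3.8,"dp": [0,0,0],"twist": 0},{"grip": 3.8,"dp": [0,0,0],"twist": 0},{"grip": 3.8,"dp": [0,0,0],"twist": 0}]}}

```text
time: 4.65
position: [0.4661, -0.0137, 0.0071]
eef_rot: [-0.494, -0.504, 0.506, 0.496]
force: [-3.4, -0.7, 12.6]
finger_gap: 0.038
```

```bash
cat > chk.py <<'E'
from workcell import r
from h import *
s=r.read_state(); print(s["time"],s["position"],s["force"],s["finger_gap"])
d=r.snapshot("scene")
for o in rects(d,(105,150,40),(130,255,255),(300,150,365,240),.048,30): print("blue",o)
d0=dict(np.load("pics/scene0.npz"))
K=d["camera_matrix"]
def pts(d,m):
    V,U=np.nonzero(m&(d["depth"]>0)); z=d["depth"][V,U]; return (np.c_[(U-K[0,2])*z/K[0,0],(V-K[1,2])*z/K[1,1],z]-d["t"])@d["R"]
for nm,dd in (("before",d0),("now",d)):
    hsv=cv2.cvtColor(dd["img"],cv2.COLOR_RGB2HSV); m=cv2.inRange(hsv,(3,150,60),(20,255,255))>0
    m[:165]=0;m[:,:330]=0;m[200:]=0;m[:,355:]=0
    P=pts(dd,m); print(nm,"orange pix",len(P),"z hist",np.round(np.percentile(P[:,2],[10,50,75,90,97]),4))
    b=cv2.inRange(hsv,(105,150,40),(130,255,255))>0; b[:150]=0;b[240:]=0;b[:,:300]=0;b[:,365:]=0
    P=pts(dd,b); print("blue xyz med",np.round(np.median(P,0),4), "yaw rect",cv2.minAreaRect((P[:,:2]*1000).astype(np.float32))[2])
cv2.imwrite("pics/c%d.png"%int(s["time"]*100),cv2.resize(d["img"][120:240,280:400,::-1],(600,600),interpolation=cv2.INTER_CUBIC))
t=r.snapshot("top"); cv2.imwrite("pics/t%d.png"%int(s["time"]*100),cv2.resize(t["img"][140:290,200:400,::-1],(800,600),interpolation=cv2.INTER_CUBIC))
E
python3 chk.py; ls -t pics|head -3
```

```text
4.65 [ 0.46612974 -0.01371917  0.00714871] [-3.42613763 -0.69698927 12.55071143] 0.037969647365226476
blue (47, array([ 0.53456757, -0.01274043]), ((533.63623046875, -13.156944274902344), (13.631181716918945, 25.979780197143555), 86.68600463867188))
before orange pix 101 z hist [0.0332 0.0346 0.0352 0.0359 0.0361]
blue xyz med [ 0.5663 -0.0348  0.0487] yaw rect 89.52345275878906
now orange pix 15 z hist [0.0244 0.0259 0.0261 0.0265 0.0269]
blue xyz med [ 0.536  -0.0198  0.0487] yaw rect 88.35917663574219
t465.png
c465.png
w8.png
```

```bash
python3 - <<'E'
from workcell import r
from h import *
d=r.snapshot("scene"); hsv=cv2.cvtColor(d["img"],cv2.COLOR_RGB2HSV)
for n,dd in (("before",dict(np.load("pics/scene0.npz"))),("now",d)):
    for o in rects(dd,(100,90,25),(135,255,255),(300,165,350,225),.048,60): print(n,o)
    hsv=cv2.cvtColor(dd["img"],cv2.COLOR_RGB2HSV); m=cv2.inRange(hsv,(100,90,25),(135,255,255)); m[:165]=0;m[225:]=0;m[:,:300]=0;m[:,350:]=0
    # upper and lower edge of band per column -> yaw
    E=[]
    for side in (0,-1):
        q=[]
        for u in range(312,336):
            v=np.nonzero(m[:,u])[0]
            if len(v)>5: q.append(ray(dd,[u,v[side]],.048)[0,:2])
        q=np.array(q); p=np.polyfit(q[:,1],q[:,0],1); E.append((q[:,0].mean().round(4),np.degrees(-np.arctan(p[0])).round(2)))
    print(n,"edges (x, yaw deg)",E)
s=r.read_state(); print(s["time"],s["force"],s["position"])
E
```

```text
before (334, array([ 0.56519073, -0.03563033]), ((564.781982421875, -35.4190559387207), (40.3464469909668, 63.96211624145508), 1.868198037147522))
before edges (x, yaw deg) [(np.float64(0.5465), np.float64(1.63)), (np.float64(0.5833), np.float64(2.43))]
now (310, array([ 0.53147847, -0.03583874]), ((531.268798828125, -35.38749694824219), (64.02155303955078, 40.08452606201172), 89.71629333496094))
now edges (x, yaw deg) [(np.float64(0.513), np.float64(1.71)), (np.float64(0.5493), np.float64(0.94))]
4.8 [-2.49499438 -0.75990683 12.30080854] [ 0.46614964 -0.01373659  0.00714189]
```

View pics/c465.png

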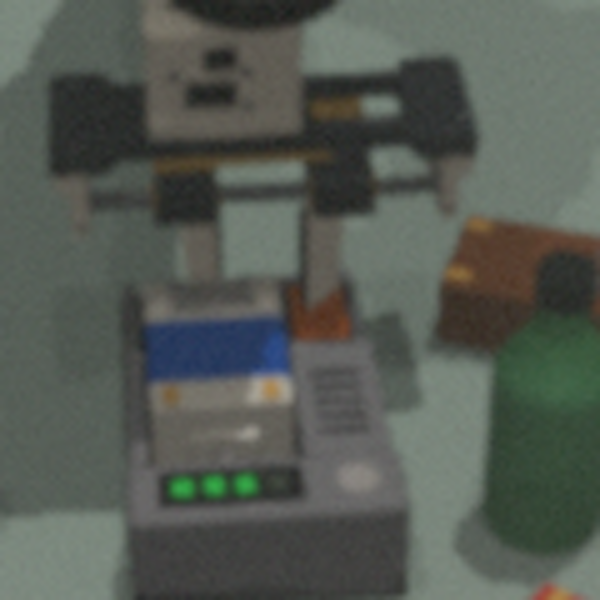

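View pics/t465.png

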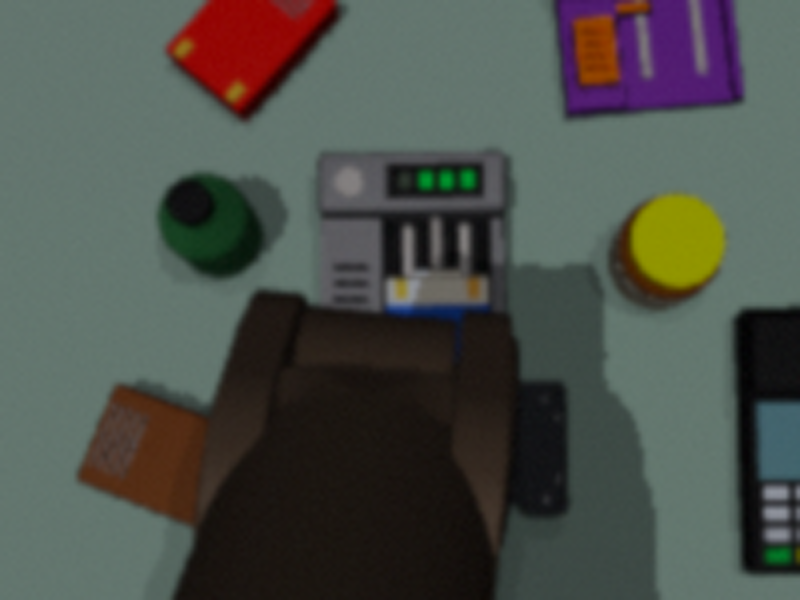

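```bash
python3 -c "
from workcell import r
print(r.finish_job()); s=r.read_state(); print(s['time'],s['force'],s['position'])"
```

```text
the job is handed in; nothing more can be done
None
the job is handed in; nothing more can be done
```

I pressed the orange key with the left finger. The right finger, waiting in the tray, caught the pack as it sprang out, and I handed the job in at about 4.8 s with both still held. No verdict came back, and the state could not be read after hand-in.

**Last checks**
- **Pack travel:** it came out about 34 mm, so its front is about 36 mm short of the dock's front edge.
- **Pack attitude:** its top is still at the same height as at home (48.7 mm before and after). It is straight to within about 1°, as far as the picture resolution can tell.
- **Pack at rest:** the band position agreed across the last two pictures. The push on the finger was about 2.5 to 3.4 N.
- **Key:** its top reads about 26 mm high, down from about 34.5 mm, so it is about 8.5 mm down. The finger holds it with about 12 N. The force peaked at about 25 N when the key bottomed, and I eased it off.
- **Jar, bottle and terminal:** they look untouched in the last pictures. I did not measure them again.

**Disagreements**
- **Fingertip height:** both the scene and wrist cameras showed the fingertips about 26 mm higher than the stated tool geometry (8 mm ahead of the TCP). I went by the cameras and the contact force, and first contact with the key came where the cameras predicted.
- **Camera offset:** the scene and top cameras differed by about 2 to 3 mm, which was within the margins I used.

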